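# Fit the optical filter in the detector barrel

### The job

Put the optical filter back in the detector: drop the framed glass filter into the upright barrel first, then the plain spacer ring on top of it, both lying flat. Then lower the two-eared retaining ring in with its lugs through the notches in the barrel's mouth and turn it clockwise (seen from above), about a quarter turn to its stop, so that it stays screwed down and clamps the parts against the sprung seat when you let go. Do not knock over the two sample vials that stand among the parts.

Things in the scene. Friction and masses are not known exactly. Their poses are not given: they have to be found in the camera images.
- barrel_mouth (a point): Centre of the mouth, at rim height (81 mm above the bench), of the upright aluminium barrel, outside diameter 87 mm. z is up along its axis. Two open notches, each 50 degrees wide and 75 mm across, lie at +x and -x. Between them two tabs overhang: 54.6 mm free diameter, with a 3.5 mm bevel on top. The bore, also 54.6 mm, ends at the sprung seat 53 mm below the rim.
- seat (a joint): Sprung seat disc at the bottom of the barrel: how far it is pressed down, 0 (free) to 0.007 m. Spring: 4 N preload plus 1.5 N per mm, so the parts' weight does not move it. About 0.0035 with all parts fitted and the retaining ring at its stop; pressing the ring down 4 mm by hand lets its lugs pass below the tabs freely.
- filter_c (a point): Centre (half-way up) of the optical filter: a disc, 49 mm diameter, 16.8 mm high, steel frame closed by a glass pane; lies flat on the bench. Hold it by its upper 7 mm or so: its lower part can then enter the barrel before it is let go. z is its axis.
- spacer_c (a point): Centre (half-way up) of the spacer: a plain aluminium ring, outside diameter 49 mm, hole 35 mm, 19.6 mm high; lies flat on the bench. z is its axis.
- retainer_grip (a point): Centre between the two ears of the aluminium retaining ring, 36 mm above its underside. x runs through both ears and both lugs, z is up. The flat upright ears (25 mm wide, 5.6 mm thick, outer faces 43 mm apart, from 11 to 50 mm above the underside) are gripped together across x. It stands on the bench, ears up.
- vial_a: Amber glass vial with crimped cap, 22 mm diameter, 41 mm high, standing among the parts; origin at the centre of its underside. Leave it standing.
- vial_b: A second such vial. Leave it standing.
- barrel: The same fixed barrel; origin on its axis at bench level, on a white 130 x 130 x 14 mm plate; a grey tube 38 mm thick (top 55 mm up) sticks out along -x to 142 mm. Under the tabs are ramps: lugs turned clockwise from the notches enter 8.1 mm below the rim, are drawn down to 13.3 mm below it by 60 degrees, run level from 75 degrees and stop at 85 to 90. Anticlockwise is blocked.
- retainer: The same retaining ring; origin at the centre of its underside. Ring 49 mm diameter, 11 mm high, 31 mm hole; lugs at +x and -x, 17 mm wide, 7 mm high, level with the underside, reach 34 mm from the axis. Resting on filter and spacer in the barrel before turning, its underside is 17 mm below the rim and its ears rise 33.6 mm above the rim.
Not all that is in view belongs to the job. Leave any red look-alike of the part that bears spacer_c alone. What is shaped like the retainer but red is not meant.

How it is judged (in metres and radians):
On the way, in this order (a step that is already met when the one before it is completed fails the run):
1. the filter lies flat on the seat at the bottom of the barrel (horizontal distance between filter_c and barrel_mouth below 0.005 m and z of filter_c in the frame of barrel_mouth below -0.0405 m and angle between the z axis of filter_c and the z axis of barrel_mouth, either way round below 0.12 rad), for 0.2 s.
2. the spacer lies flat on the filter in the barrel (all of step 1 and horizontal distance between spacer_c and barrel_mouth below 0.005 m and z of spacer_c in the frame of barrel_mouth below -0.0225 m and angle between the z axis of spacer_c and the z axis of barrel_mouth, either way round below 0.12 rad), for 0.2 s.
At the end, for the whole second after the job is handed in: Filter flat at the bottom of the barrel, spacer flat on it, retaining ring level on top (each within 5 mm of the axis and 0.12 rad of level), the ring turned at least 63 degrees from the notches and at rest, keeping the sprung seat pressed down by more than 1.5 mm (all of step 2 and horizontal distance between retainer_grip and barrel_mouth below 0.005 m and z of retainer_grip in the frame of barrel_mouth below 0.0188 m and angle between the z axis of retainer_grip and the z axis of barrel_mouth, either way round below 0.12 rad and angle between the x axis of retainer_grip and the x axis of barrel_mouth, either way round above 1.1 rad and value of joint seat above 0.0015 m and linear speed of retainer below 0.02 m/s); the robot touches nothing.
It fails at once if a sample vial is knocked over (angle between any of vial_a, vial_b's own z axis and vertical above 0.6 rad).
It also fails if it takes over 64 s, if anything falls off the work surface, if the arm or the gripper's body presses on something with over 40 N, if the wrist force passes 120 N, or if a joint passes its speed limit or range.

### The arm

A 7-joint arm with a two-finger parallel gripper is mounted at the origin on the work surface. World frame = base frame: x ahead of the robot, y to its left, z up, the work surface at z = 0. Lengths are in m, angles in degrees, forces in N, time in s.
With the tool pointing down it reaches from about 0.4 to 0.85 m from the base axis. Payload 10.4 kg.
Tool frame: the origin (TCP) lies on the centre line of the jaws, within the pads' length; the fingertips stand bot.tcp_to_tips ahead of it and the grasp point (between the pads) lies 2 mm behind it (bot.tcp_to_tips is the distance from the TCP to the fingertips, in m); z points along the fingers, y is the line along which they close (so a half turn about z gives the same grasp; the last joint's range is limited). The gripper opens to 85 mm and grips with 20 to 120 N. Pads are 22 mm wide; open, the fingers measure 114 mm over their backs; the gripper's body (76 mm by 85 mm) begins 54 mm behind the grasp point. The pads swing forward as they close: fully open they stand 13 mm farther back than shut.
Start: joints at [66.314, 19.034, -3.707, 83.658, 1.238, 77.344, -5.071], TCP at [0.238, -0.578, 0.248] pointing down, gripper open.
Joint ranges: [-148.97, 148.97], [-28.65, 121.19], [-84.17, 76.75], [9.2, 138.47], [-72.65, 252.65], [3.7, 117.97], [-149.18, 149.18]. Speed limits (degrees/s): [127.2, 127.2, 159.86, 159.86, 180, 180, 180].

### API

Orientations are given as a 3x3 rotation matrix whose columns are the frame's x, y, z axes.
In Python, from station import bot gives the robot as it stands.
- The arm moves only by the tool play_rows, never from a script. Its argument "deltas" is a list of rows, each a list of 5 numbers: the gripper's target within -1 to 1 (fully open at 1, half-way at 0, shut at -1), then the shift along the tool's x, y, z in m, then the turn about the tool's z in rad. In form: [[fingers, dx, dy, dz, yaw], ...]. A call has 1 to 8 rows; each row shifts and turns the commanded pose from where the row before left it, along the tool's axes as they then stand; what a row does not reach is not made up. A row lasts 1/12 s, in which the tool goes at most 41.7 mm and 7.16 degrees, less where a joint would pass 70% of its speed; a pose out of reach is approached as far as the arm can. A call is refused whole if a number of a shift passes 0.0417 or a number of a turn 0.125, either way. A call with a gripper value outside its range is refused whole. The fingers move at their own pace and stop on an object; "grip_force" is the grip in N (left out, the last holds). Time passes only in rows, so rows that do not move let the fingers close. It gives the time, the measured TCP pose, the force, the opening and the grip force at its end, in the units of the state.
- bot.get_state(): the state, without advancing time (a new reading comes with each control period).
- bot.grab_frame(name): name is "side" or "top" or "wrist"; returns the picture (480x640x3 uint8, red, green, blue); there is no depth.
- bot.camera_params(name): a dict with "fx", "fy", "cx", "cy" (pixels), "dist_coeffs" ([k1, k2, p1, p2, k3] as OpenCV has them; the pictures are not rectified), "R" (3x3) and "t" (3): a world point X has camera coordinates R X + t; the wrist camera has in their place "hand_eye" (4x4, takes a point from camera to tool coordinates, whose origin is the TCP and whose axes are the flange's). Camera axes: x right, y down, z forward; pixel columns grow to the right and rows downward; lengths in m; the calibration is good to about 2 mm. A picture is of the moment at which its call begins: read the wrist's pose just before it. camera_params takes no time and is no camera call.
- bot.finish_job(): hands the job in; it is judged then, once.
The state is a dict: "clock": time; "joints": joint angles; "joint_velocities": joint speeds; "effort": joint torques, N m; "tcp_pos": TCP position; "tool_rot": TCP orientation; "force": force on the tool from outside, world axes, zero at the start; "wrist_torque": the same for the moment, N m; "opening": opening from 0.0 (shut) to 1.0 (fully open); "grip_force": force on a finger pad.
Only numpy, scipy, OpenCV 4.12 (cv2) and the standard library are available. Lean on these libraries where they do the work, as an engineer would, in place of code of your own. Each camera call takes 0.05 s, during which the arm holds its last target. There are 200 camera calls.

## Working session

There is one attempt and no reset: what is moved stays moved. The work goes in short steps, Python scripts to look and compute and a tool call to move; the robot and the scene stay as the last step left them, time stands still between calls to the robot, and variables do not carry over. Pictures are saved under pics/ and viewed, at most 10 in all, crops included, and the job is handed in when it is done.

Besides the shell and the picture viewer there is one more tool, called after "Emit:" by a JSON object that holds its "api" and its "payload". play_rows: Moves the arm, as the interface text tells. Its arguments: {"type":"object","properties":{"deltas":{"type":"array","items":{"type":"array","items":{"type":"number"}}},"grip_force":{"type":"number"}},"required":["deltas"]}

```bash
mkdir -p pics; ls; python3 - <<'E'
from station import bot
import cv2,numpy as np
np.set_printoptions(precision=4,suppress=True)
s=bot.get_state();print(s['clock'],s['tcp_pos'],s['tool_rot'],s['opening'],bot.tcp_to_tips)
ims=[]
for n in('top','side'):
    im=bot.grab_frame(n)[:,:,::-1];cv2.imwrite(f'pics/{n}0.png',im)
    c=bot.camera_params(n);print(n,c['fx'],c['cx'],c['cy'],c['dist_coeffs'],-np.array(c['R']).T@c['t'],np.array(c['R']))
print(bot.camera_params('wrist'))
E
```

```text
pics
0.0 [ 0.238  -0.5775  0.2475] [[ 0.9246  0.381  -0.0006]
 [ 0.381  -0.9246  0.0013]
 [-0.0001 -0.0015 -1.    ]] 0.9969471056838937 0.017
top 521.8738611842616 330.0010578966278 240.2405058457002 [-0.0149  0.      0.      0.      0.    ] [ 0.5054 -0.0974  0.9698] [[ 0.0157 -0.9998 -0.0085]
 [-0.9979 -0.0151 -0.0637]
 [ 0.0636  0.0095 -0.9979]]
side 446.964826178341 320.0553130525584 245.60453588164674 [-0.0608  0.      0.      0.      0.    ] [0.5426 0.3984 0.6734] [[-0.9996 -0.0269 -0.0113]
 [-0.0134  0.7676 -0.6408]
 [ 0.0259 -0.6404 -0.7676]]
{'fx': 355.46703594162517, 'fy': 355.46703594162517, 'cx': 319.24741024989476, 'cy': 240.63546572033408, 'dist_coeffs': array([-0.056,  0.   ,  0.   ,  0.   ,  0.   ]), 'hand_eye': array([[-0.0003, -0.9516, -0.3074,  0.0783],
       [ 1.    , -0.0007,  0.001 ,  0.0016],
       [-0.0012, -0.3074,  0.9516, -0.1257],
       [ 0.    ,  0.    ,  0.    ,  1.    ]])}
```

View pics/top0.png

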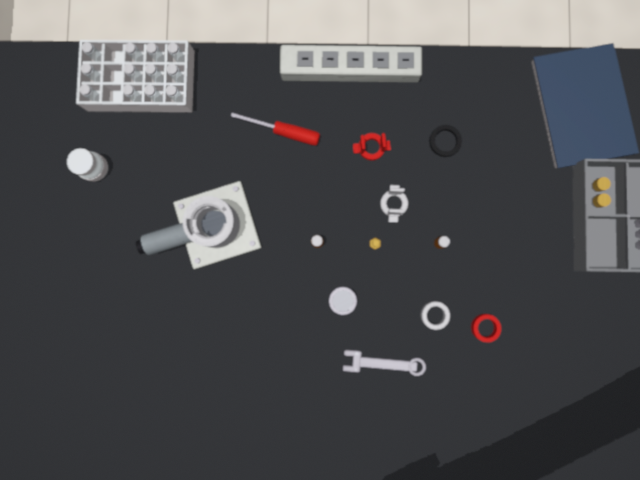

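View pics/side0.png

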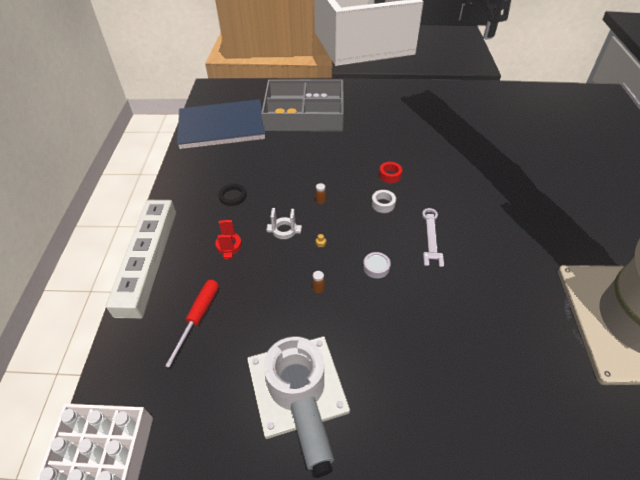

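Candidates (top view): filter = pale disc (343,301); spacer = white ring (436,316), against the red ring (487,328) and black ring (445,141); retainer = aluminium eared ring (394,203), against the red one (372,147); vials at (317,241) and (444,242), small amber thing at (375,244); barrel at (212,222) with its tube pointing left. I choose the aluminium/white parts.

```bash
cat > h.py <<'E'
from station import bot
import cv2,numpy as np
np.set_printoptions(precision=4,suppress=True)
def cam(n,s=None):
    c=bot.camera_params(n);K=np.array([[c['fx'],0,c['cx']],[0,c['fy'],c['cy']],[0,0,1]])
    if n=='wrist':
        T=np.eye(4);T[:3,:3]=s['tool_rot'];T[:3,3]=s['tcp_pos'];T=T@c['hand_eye'];R=T[:3,:3];C=T[:3,3]
    else: R=np.array(c['R']).T;C=-R@np.array(c['t'])
    return K,np.array(c['dist_coeffs']),R,C
def plane(px,z,cm):
    K,d,R,C=cm
    p=cv2.undistortPoints(np.array(px,float).reshape(-1,1,2),K,d)[:,0]
    r=np.c_[p,np.ones(len(p))]@R.T
    return (C+r*((z-C[2])/r[:,2])[:,None])[:,:2]
def blob(mask,px,r=45):
    "largest contour of mask in a window round px"
    w=np.zeros_like(mask);cv2.circle(w,px,r,255,-1);m=mask&w
    return max(cv2.findContours(m,cv2.RETR_EXTERNAL,cv2.CHAIN_APPROX_NONE)[0],key=cv2.contourArea)[:,0]
def circ(xy):
    A=np.c_[2*xy,np.ones(len(xy))];s=np.linalg.lstsq(A,(xy**2).sum(1),rcond=None)[0]
    return s[:2],np.sqrt(s[2]+s[:2]@s[:2])
E
cat > m.py <<'E'
from h import *
for n,L in(('top',dict(filter=(343,301,.0168,25),spacer=(436,316,.0196,22),va=(317,241,.041,11),vb=(444,242,.041,11))),('side',dict(filter=(377,263,.0168,22),spacer=(384,200,.0196,20)))):
    im=cv2.imread(f'pics/{n}0.png');hsv=cv2.cvtColor(im,cv2.COLOR_BGR2HSV);m=((hsv[...,2]>110)&(hsv[...,1]<70)).astype(np.uint8)*255;cm=cam(n)
    for k,(u,v,z,r) in L.items():
        c=blob(m,(u,v),r);print(n,k,*circ(plane(c,z,cm)))
    if n=='top':
        c=blob(m,(215,225),65);P=plane(c,.014,cm).astype(np.float32);print('plate',cv2.minAreaRect(P))
        T=((hsv[...,2]>60)&(hsv[...,2]<175)).astype(np.uint8)*255
        c=blob(T,(155,241),18);print('tube end mean',plane([c.mean(0)],.04,cm))
        c=blob(m,(394,203),24);P=plane(c,.03,cm);print('ret rect',cv2.minAreaRect(P.astype(np.float32)))
        print('ret px',cv2.minAreaRect(c), cv2.boundingRect(c))
a=cv2.imread('pics/top0.png')[170:270,165:460];b=cv2.resize(a,None,fx=2.7,fy=2.7,interpolation=cv2.INTER_CUBIC)
s=cv2.imread('pics/side0.png')[180:300,215:430];s=cv2.resize(s,(796,320),interpolation=cv2.INTER_CUBIC)
cv2.imwrite('pics/crop1.png',np.vstack([b[:,:796],s]))
E
python3 m.py
```

```text
top filter [ 0.4568 -0.1127] 0.02509696346559378
top spacer [ 0.4332 -0.281 ] 0.02551740983247362
top va [ 0.564  -0.0644] 0.010013609479856913
top vb [ 0.5657 -0.2909] 0.009945013746387238
plate ((0.5833913087844849, 0.14820896089076996), (0.1322045773267746, 0.18857455253601074), 18.561058044433594)
tube end mean [[0.5589 0.2236]]
ret rect ((0.6348591446876526, -0.20299440622329712), (0.050628483295440674, 0.06588205695152283), 52.99425506591797)
ret px ((393.8000183105469, 202.89999389648438), (27.9781494140625, 36.047080993652344), 37.87498474121094) (380, 185, 29, 38)
side filter [ 0.4592 -0.1067] 0.02736354218061136
side spacer [ 0.4361 -0.2719] 0.029756823661736216
```

View pics/crop1.png

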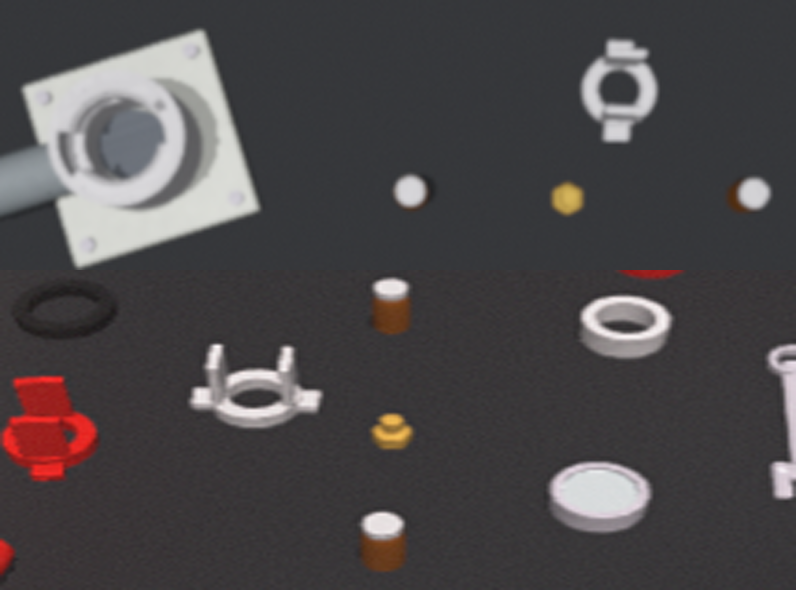

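Emit:
{"api": "play_rows", "payload": {"deltas": [[1,0.027,-0.0248,0.005,0],[1,0.027,-0.0248,0.005,0],[1,0.027,-0.0248,0.005,0],[1,0.027,-0.0248,0.005,0],[1,0.027,-0.0248,0.005,0],[1,0.027,-0.0248,0.005,0],[1,0.027,-0.0248,0.005,0]], "grip_force": 40}}

```text
clock: 0.68
tcp_pos: [0.3469, -0.3436, 0.2129]
tool_rot: [[0.925, 0.381, -0.0], [0.381, -0.925, -0.0], [-0.0, -0.0, -1.0]]
force: [0.9, -0.2, -0.8]
opening: 0.999
grip_force: 0.0
```

Emit:
{"api": "play_rows", "payload": {"deltas": [[1,0.027,-0.0248,0.005,0],[1,0.027,-0.0248,0.005,0],[1,0.027,-0.0248,0.005,0],[1,0.027,-0.0248,0.005,0],[1,0.027,-0.0248,0.005,0],[1,0.027,-0.0248,0.005,0],[1,0.027,-0.0248,0,0]]}}

```text
clock: 1.27
tcp_pos: [0.4551, -0.1111, 0.1823]
tool_rot: [[0.925, 0.381, -0.001], [0.381, -0.925, 0.0], [-0.001, -0.001, -1.0]]
force: [0.6, 0.1, 0.1]
opening: 1.0
grip_force: 0.0
```

```bash
python3 - <<'E'
from h import *
s=bot.get_state();im=bot.grab_frame('wrist')[:,:,::-1];cv2.imwrite('pics/w1.png',im)
np.savez('w1.npz',tool_rot=s['tool_rot'],tcp_pos=s['tcp_pos']);print(s['clock'],s['tcp_pos'],s['tool_rot'],s['joints'])
cm=cam('wrist',s);hsv=cv2.cvtColor(im,cv2.COLOR_BGR2HSV);m=((hsv[...,2]>110)&(hsv[...,1]<70)).astype(np.uint8)*255
K,d,R,C=cm
for k,X,r in(('filter',(.457,-.113,.0168),60),('spacer',(.433,-.281,.0196),60)):
    p=cv2.projectPoints(np.array([X]),cv2.Rodrigues(R.T)[0],-R.T@C,K,d)[0].ravel();print(k,p)
    try: c=blob(m,tuple(int(v) for v in p),r);print(circ(plane(c,X[2],cm)))
    except Exception as e: print(e)
t=cam('top');P=plane([(240.2,181.1),(261.3,247.8),(193.9,269.3),(174.3,202.6)],.014,t);print(P,P.mean(0))
E
```

```text
1.2667 [ 0.4551 -0.1111  0.1823] [[ 0.9247  0.3808 -0.0013]
 [ 0.3808 -0.9247  0.0002]
 [-0.0012 -0.0007 -1.    ]] [ 36.1083   4.025  -28.7584 110.1178   2.1115  66.4443 -61.0549]
filter [320.0903 221.5342]
(array([ 0.4529, -0.1028]), np.float64(0.0446141251636347))
spacer [477.8527 312.5125]
(array([ 0.4238, -0.2804]), np.float64(0.03457113830961293))
[[0.6736 0.0797]
 [0.5505 0.0376]
 [0.5091 0.1605]
 [0.6318 0.201 ]] [0.5912 0.1197]
```

View pics/w1.png

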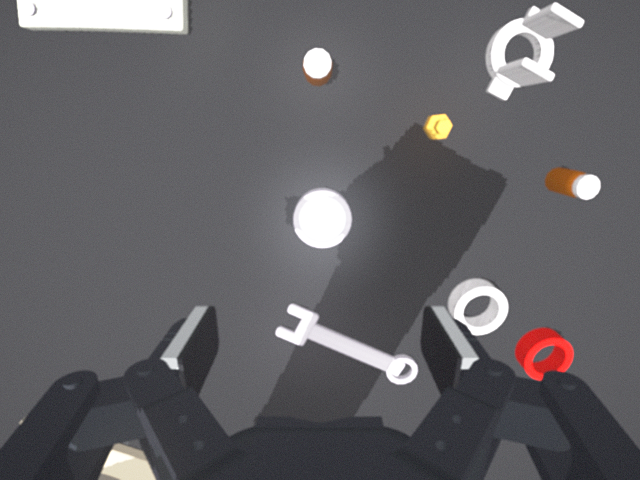

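The wrist view shows the filter at (323,218), spacer at (480,308) with the red ring beside it at (545,353), the vials at (318,64) and (580,185), and the retainer at (520,55). This agrees with the top view.

Emit:
{"api": "play_rows", "payload": {"deltas": [[1,0.0027,0.0037,0.032,0],[1,0,0,0.036,0],[1,0,0,0.036,0],[0.5,0,0,0.034,0],[0.3,0,0,0.02,0],[-1,0,0,0,0],[-1,0,0,0,0],[-1,0,0,0,0]]}}

```text
clock: 1.98
tcp_pos: [0.4601, -0.1155, 0.0266]
tool_rot: [[0.925, 0.381, 0.001], [0.381, -0.925, -0.0], [0.001, 0.001, -1.0]]
force: [0.8, 0.5, -1.1]
opening: 0.548
grip_force: 41.1
```

Emit:
{"api": "play_rows", "payload": {"deltas": [[-1,0,0,0,0],[-1,0,0,0,0],[-1,0,0,0,0],[-1,0,0,0,0]]}}

```text
clock: 2.32
tcp_pos: [0.4597, -0.1155, 0.026]
tool_rot: [[0.925, 0.381, 0.001], [0.381, -0.925, -0.001], [0.001, 0.001, -1.0]]
force: [0.6, -0.6, -0.4]
opening: 0.551
grip_force: 41.1
```

Emit:
{"api": "play_rows", "payload": {"deltas": [[-1,0,0,-0.02,0],[-1,0,0,-0.036,0],[-1,0,0,-0.036,0],[-1,0,0,-0.025,0],[-1,0.02,-0.016,0,0],[-1,0.0272,-0.0216,0,0],[-1,0.0272,-0.0216,0,0],[-1,0.0272,-0.0216,0,0]]}}

```text
clock: 2.98
tcp_pos: [0.5231, -0.0008, 0.143]
tool_rot: [[0.925, 0.38, 0.001], [0.38, -0.925, -0.001], [0.001, 0.001, -1.0]]
force: [0.9, -0.9, -0.4]
opening: 0.551
grip_force: 41.5
```

Emit:
{"api": "play_rows", "payload": {"deltas": [[-1,0.0272,-0.0216,0,0],[-1,0.0272,-0.0216,0,0],[-1,0.0272,-0.0216,0,0],[-1,0.0272,-0.0216,0,0],[-1,0,0,0,0.06],[-1,0,0,0,0]]}}

```text
clock: 3.48
tcp_pos: [0.5901, 0.1221, 0.1422]
tool_rot: [[0.946, 0.326, -0.0], [0.326, -0.945, 0.001], [0.0, -0.001, -1.0]]
force: [-0.9, -0.7, -1.2]
opening: 0.546
grip_force: 41.5
```

```bash
python3 - <<'E'
from h import *
s=bot.get_state();im=bot.grab_frame('wrist')[:,:,::-1];cv2.imwrite('pics/w2.png',im)
st=bot.grab_frame('top')[:,:,::-1];sd=bot.grab_frame('side')[:,:,::-1];cv2.imwrite('pics/t2.png',st);cv2.imwrite('pics/s2.png',sd)
np.savez('w2.npz',tool_rot=s['tool_rot'],tcp_pos=s['tcp_pos']);print(s['clock'],s['tcp_pos'],s['tool_rot'],s['joints'],s['opening'])
a=cv2.resize(im,(480,360));b=cv2.resize(sd[300:480,220:380],(320,360))
cv2.imwrite('pics/v2.png',np.hstack([a,b]))
E
```

```text
3.4833 [0.5901 0.1221 0.1422] [[ 0.9455  0.3256 -0.0004]
 [ 0.3256 -0.9455  0.0013]
 [ 0.0001 -0.0014 -1.    ]] [ 11.3732  24.6148 -34.4955  93.1192  14.7759  66.8916 -97.526 ] 0.5462470557696139
```

View pics/v2.png

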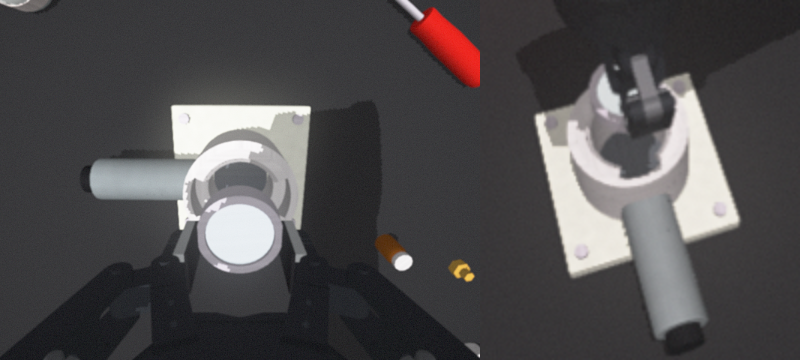

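```bash
python3 - <<'E'
from h import *
s=np.load('w2.npz');cm=cam('wrist',s);R=s['tool_rot'];im=cv2.imread('pics/w2.png')
T=lambda p,z:((np.c_[plane(p,z,cm),np.full(len(p),0)]-np.r_[s['tcp_pos'][:2],0])@R)[:,:2]
f=4/3
print('filter',T([(238*f,235*f)],.133))
print('rim L,R,top',T([(183*f,190*f),(297*f,190*f),(239*f,141*f)],.081))
print('plate top L,R corner',T([(172*f,105*f),(310*f,106*f)],.014))
b=R.T@(np.array([.5912,.1197,0])-np.r_[s['tcp_pos'][:2],0]);print('barrel top est',b)
c=im[160:400,210:430];cv2.imwrite('pics/c2.png',cv2.resize(c,None,fx=2.5,fy=2.5,interpolation=cv2.INTER_CUBIC))
E
```

```text
filter [[0.0022 0.0009]]
rim L,R,top [[ 0.0106 -0.0404]
 [ 0.0106  0.0448]
 [ 0.0473  0.0015]]
plate top L,R corner [[ 0.0698 -0.0605]
 [ 0.0688  0.067 ]]
barrel top est [ 0.0002  0.0026 -0.    ]
```

View pics/c2.png

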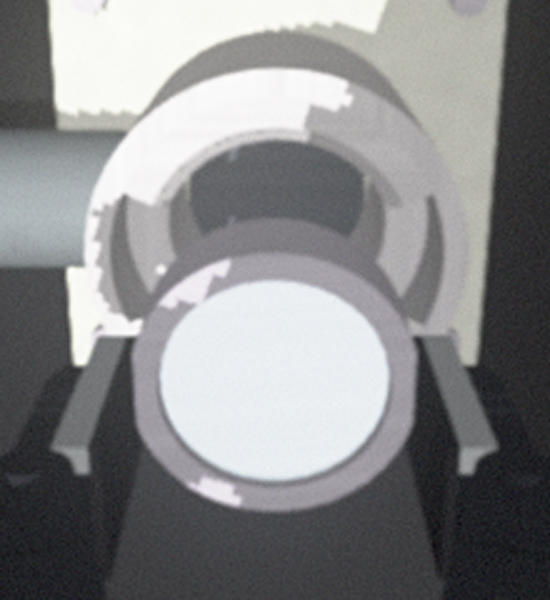

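Emit:
{"api": "play_rows", "payload": {"deltas": [[-1,0.001,0.001,0.02,0],[-1,0,0,0.012,0],[-1,0,0,0.006,0],[-1,0,0,0.005,0],[-1,0,0,0,0]]}}

```text
clock: 4.05
tcp_pos: [0.5915, 0.1181, 0.0995]
tool_rot: [[0.946, 0.324, 0.0], [0.324, -0.946, -0.001], [-0.0, 0.001, -1.0]]
force: [-1.1, -0.7, 2.9]
opening: 0.553
grip_force: 42.3
```

Emit:
{"api": "play_rows", "payload": {"deltas": [[-1,0,0,0.003,0],[-1,0,0,0,0]]}}

```text
clock: 4.22
tcp_pos: [0.5918, 0.119, 0.0968]
tool_rot: [[0.946, 0.325, 0.001], [0.325, -0.946, 0.001], [0.001, -0.0, -1.0]]
force: [1.5, 2.0, 0.2]
opening: 0.547
grip_force: 41.9
```

```bash
python3 - <<'E'
from h import *
s=bot.get_state();im=bot.grab_frame('wrist')[:,:,::-1];sd=bot.grab_frame('side')[:,:,::-1]
print(s['clock'],s['tcp_pos'],s['force'],s['wrist_torque'],s['opening'])
a=cv2.resize(im[140:400,190:450],(400,400));b=cv2.resize(sd[310:430,240:360],(400,400))
cv2.imwrite('pics/v3.png',np.hstack([a,b]))
E
```

```text
4.2167 [0.5918 0.119  0.0968] [1.5305 1.9646 0.2442] [ 0.4313 -0.423   0.0592] 0.5466302170751389
```

View pics/v3.png

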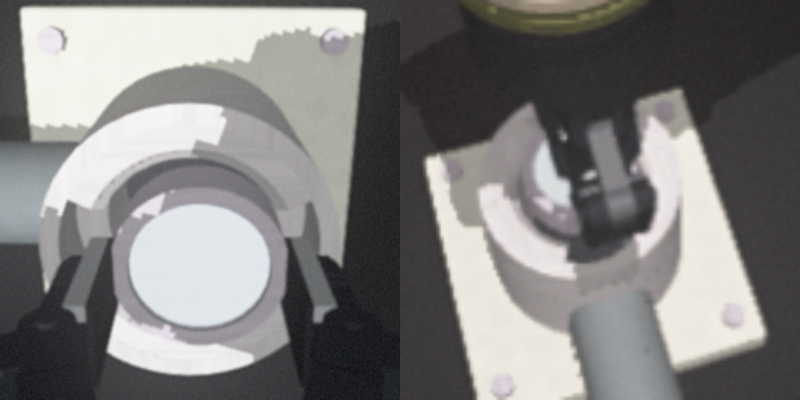

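Emit:
{"api": "play_rows", "payload": {"deltas": [[0.3,0,0,0,0],[0.3,0,0,0,0],[0.3,0,0,0,0],[0.3,0,0,0,0],[0.3,0,0,-0.02,0],[0.5,0,0,-0.03,0],[1,0,0,0,0]]}}

```text
clock: 4.9
tcp_pos: [0.5936, 0.1197, 0.1515]
tool_rot: [[0.946, 0.325, 0.007], [0.325, -0.946, 0.001], [0.007, 0.001, -1.0]]
force: [0.8, 1.4, 0.6]
opening: 0.871
grip_force: 0.0
```

```bash
python3 - <<'E'
from h import *
s=bot.get_state();im=bot.grab_frame('wrist')[:,:,::-1];tp=bot.grab_frame('top')[:,:,::-1]
print(s['clock'],s['tcp_pos'],s['tool_rot'],s['force'])
cv2.imwrite('pics/w4.png',im);np.savez('w4.npz',tool_rot=s['tool_rot'],tcp_pos=s['tcp_pos'])
cv2.imwrite('pics/v4.png',np.hstack([cv2.resize(im[100:460,140:500],(400,400))]))
E
```

```text
4.9 [0.5936 0.1197 0.1515] [[ 0.9457  0.3249  0.0065]
 [ 0.3249 -0.9458  0.0012]
 [ 0.0066  0.001  -1.    ]] [0.7702 1.4263 0.6188]
```

View pics/v4.png

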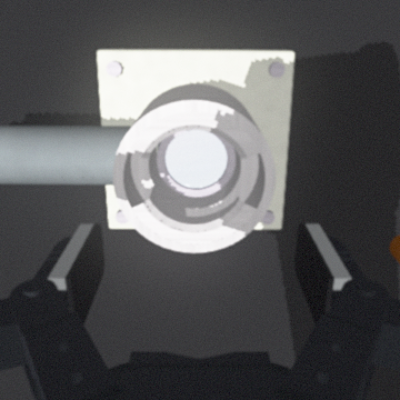

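Emit:
{"api": "play_rows", "payload": {"deltas": [[1,-0.0233,0.0275,0,0],[1,-0.0233,0.0275,0,0],[1,-0.0233,0.0275,0,0],[1,-0.0233,0.0275,0,0],[1,-0.0233,0.0275,0,0],[1,-0.0233,0.0275,0,0],[1,-0.0233,0.0275,0,0],[1,-0.0233,0.0275,0,0]]}}

```text
clock: 5.67
tcp_pos: [0.485, -0.1513, 0.1454]
tool_rot: [[0.946, 0.325, -0.001], [0.325, -0.946, 0.0], [-0.001, -0.001, -1.0]]
force: [0.4, -0.5, 0.2]
opening: 1.004
grip_force: 0.0
```

Emit:
{"api": "play_rows", "payload": {"deltas": [[1,-0.0233,0.0275,0,0],[1,-0.0233,0.0275,0,0],[1,-0.0233,0.0275,0,0],[1,-0.0233,0.0275,0,0],[1,0,0,0,0]]}}

```text
clock: 6.08
tcp_pos: [0.4296, -0.2912, 0.1451]
tool_rot: [[0.949, 0.316, -0.003], [0.316, -0.949, -0.002], [-0.003, 0.001, -1.0]]
force: [-0.9, -0.8, 0.0]
opening: 1.004
grip_force: 0.0
```

```bash
python3 - <<'E'
from h import *
s=bot.get_state();im=bot.grab_frame('wrist')[:,:,::-1];cv2.imwrite('pics/w5.png',im)
R=np.array(s['tool_rot']);cm=cam('wrist',s);print(s['clock'],s['tcp_pos'],s['tool_rot'],s['joints'])
hsv=cv2.cvtColor(im,cv2.COLOR_BGR2HSV);m=((hsv[...,2]>150)&(hsv[...,1]<50)).astype(np.uint8)*255
K,d,Rc,C=cm;p=cv2.projectPoints(np.array([[.436,-.284,.0196]]),cv2.Rodrigues(Rc.T)[0],-Rc.T@C,K,d)[0].ravel()
print(p)
c=blob(m,(int(p[0]),int(p[1])),48);print(cv2.boundingRect(c),cv2.contourArea(c))
w,r=circ(plane(c,.0196,cm));print(w,r,R.T@np.r_[w-s['tcp_pos'][:2],0])
q=np.load('w4.npz');cm=cam('wrist',q)
P=plane([(240.8,258),(386.6,258),(313.7,187),(313.7,327)],.081,cm);print('barrel',P,P[:2].mean(0),P[2:].mean(0))
E
```

```text
6.0833 [ 0.4296 -0.2912  0.1451] [[ 0.9488  0.3158 -0.0029]
 [ 0.3158 -0.9488 -0.0018]
 [-0.0034  0.0008 -1.    ]] [ 48.8915  12.2141 -22.0921 105.8942   5.3132  62.968  -46.7677]
[309.9081 225.8441]
(274, 188, 69, 71) 3761.5
[ 0.4367 -0.2823] 0.025801095924869153 [ 0.0095 -0.0062 -0.    ]
barrel [[0.5837 0.1633]
 [0.6116 0.0818]
 [0.6374 0.136 ]
 [0.5537 0.1077]] [0.5977 0.1225] [0.5956 0.1218]
```

Emit:
{"api": "play_rows", "payload": {"deltas": [[1,0.0095,-0.007,0.025,0],[1,0,0,0.03,0],[0.6,0,0,0.03,0],[0.4,0,0,0.02,0],[0.4,0,0,0.01,0],[-1,0,0,0,0],[-1,0,0,0,0],[-1,0,0,0,0]]}}

```text
clock: 6.8
tcp_pos: [0.4439, -0.2739, 0.035]
tool_rot: [[0.945, 0.326, 0.004], [0.326, -0.945, -0.002], [0.004, 0.003, -1.0]]
force: [0.6, 0.9, 2.6]
opening: 0.294
grip_force: 0.7
```

Emit:
{"api": "play_rows", "payload": {"deltas": [[-1,0,0,0,0],[-1,0,0,0,0],[-1,0,0,0,0],[-1,0,0,0,0]]}}

```text
clock: 7.13
tcp_pos: [0.4422, -0.2737, 0.0327]
tool_rot: [[0.945, 0.326, 0.002], [0.326, -0.945, -0.001], [0.002, 0.001, -1.0]]
force: [-1.7, 1.7, 14.5]
opening: 0.084
grip_force: 37.0
```

Emit:
{"api": "play_rows", "payload": {"deltas": [[-0.65,0,0,0,0],[-0.65,0,0,0,0],[-0.65,0,0,-0.02,0],[-0.65,0,0,-0.03,0],[1,0,0,-0.04,0],[1,0,0,-0.03,0],[1,0,0,0,0],[1,0,0,0,0]]}}

```text
clock: 7.8
tcp_pos: [0.4417, -0.2745, 0.1529]
tool_rot: [[0.946, 0.325, 0.002], [0.325, -0.946, -0.002], [0.002, 0.003, -1.0]]
force: [-0.1, -0.4, -0.2]
opening: 0.737
grip_force: 0.0
```

Emit:
{"api": "play_rows", "payload": {"deltas": [[1,0,0,0,0],[1,0,0,0,0],[1,0,0,0,0],[1,0,0,0,0]]}}

```text
clock: 8.13
tcp_pos: [0.4404, -0.274, 0.1503]
tool_rot: [[0.946, 0.325, -0.001], [0.325, -0.946, 0.001], [-0.001, -0.002, -1.0]]
force: [0.4, -0.2, 0.3]
opening: 0.999
grip_force: 0.0
```

```bash
cat > look.py <<'E'
from h import *
import sys
x,y,z,rad=map(float,sys.argv[1:5])
s=bot.get_state();im=bot.grab_frame('wrist')[:,:,::-1];s2=bot.get_state();cv2.imwrite('pics/look%d.png'%(s['clock']*100),im)
R=np.array(s['tool_rot']);cm=cam('wrist',s);print(s['clock'],s['tcp_pos'],s2['tcp_pos'],R[:,:2].ravel(),s['joints'][6])
hsv=cv2.cvtColor(im,cv2.COLOR_BGR2HSV);m=((hsv[...,2]>150)&(hsv[...,1]<50)).astype(np.uint8)*255
K,d,Rc,C=cm;p=cv2.projectPoints(np.array([[x,y,z]]),cv2.Rodrigues(Rc.T)[0],-Rc.T@C,K,d)[0].ravel()
c=blob(m,(int(p[0]),int(p[1])),int(rad));print(p,cv2.boundingRect(c),cv2.contourArea(c))
w,r=circ(plane(c,z,cm));print(w,r,'tool',R.T@np.r_[w-s['tcp_pos'][:2],0])
E
python3 look.py .4367 -.284 .0196 60
```

```text
8.1333 [ 0.4404 -0.274   0.1503] [ 0.4405 -0.2741  0.1505] [ 0.9457  0.3249  0.3249 -0.9457 -0.001  -0.0015] -48.33144308384833
[327.8402 243.4297] (311, 197, 68, 69) 3513.0
[ 0.4487 -0.2928] 0.025746091127769277 tool [ 0.0018  0.0204 -0.    ]
```

Emit:
{"api": "play_rows", "payload": {"deltas": [[1,0.0015,0.0185,0.025,0],[1,0,0,0.035,0],[0.8,0,0,0.03,0],[0.5,0,0,0.02,0],[0.4,0,0,0.01,0],[0.4,0,0,0,0],[0.3,0,0,0,0],[-1,0,0,0,0]]}}

```text
clock: 8.85
tcp_pos: [0.4492, -0.2918, 0.0329]
tool_rot: [[0.946, 0.325, 0.002], [0.325, -0.946, -0.001], [0.001, 0.002, -1.0]]
force: [-3.8, 2.7, 10.7]
opening: 0.539
grip_force: 39.6
```

Emit:
{"api": "play_rows", "payload": {"deltas": [[-1,0,0,0,0],[-1,0,0,0,0],[-1,0,0,0,0],[-1,0,0,0,0],[-1,0,0,0,0]]}}

```text
clock: 9.27
tcp_pos: [0.4491, -0.2917, 0.0333]
tool_rot: [[0.946, 0.325, 0.002], [0.325, -0.946, -0.001], [0.001, 0.002, -1.0]]
force: [-1.8, 2.5, 6.2]
opening: 0.532
grip_force: 40.4
```

Emit:
{"api": "play_rows", "payload": {"deltas": [[-1,0,0,-0.015,0],[-1,0,0,-0.03,0],[-1,0,0,-0.03,0],[-1,0,0,-0.03,0],[-1,0,0,-0.01,0],[-1,0,0,0,0],[-1,0,0,0,0]]}}

```text
clock: 9.85
tcp_pos: [0.4485, -0.2917, 0.147]
tool_rot: [[0.946, 0.325, 0.001], [0.325, -0.946, -0.001], [0.001, 0.002, -1.0]]
force: [-0.5, 0.2, -1.0]
opening: 0.526
grip_force: 40.9
```

```bash
python3 - <<'E'
from h import *
s=bot.get_state();im=bot.grab_frame('wrist')[:,:,::-1];sd=bot.grab_frame('side')[:,:,::-1]
print(s['clock'],s['tcp_pos'],s['force'],s['opening'])
cv2.imwrite('pics/w6.png',im)
cv2.imwrite('pics/v6.png',np.hstack([cv2.resize(im[200:440,200:440],(400,400),interpolation=cv2.INTER_CUBIC),cv2.resize(sd[110:270,300:460],(400,400),interpolation=cv2.INTER_CUBIC)]))
E
```

```text
9.85 [ 0.4485 -0.2917  0.147 ] [-0.5388  0.2205 -0.9528] 0.5263917384906907
```

View pics/v6.png

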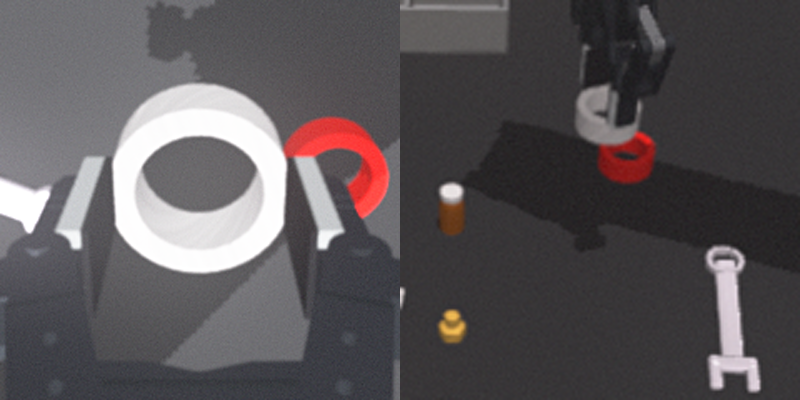

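Emit:
{"api": "play_rows", "payload": {"deltas": [[-1,0.0224,-0.0286,0,0],[-1,0.0224,-0.0286,0,0],[-1,0.0224,-0.0286,0,0],[-1,0.0224,-0.0286,0,0],[-1,0.0224,-0.0286,0,0],[-1,0.0224,-0.0286,0,0],[-1,0.0224,-0.0286,0,0],[-1,0.0224,-0.0286,0,0]]}}

```text
clock: 10.62
tcp_pos: [0.543, -0.0151, 0.1449]
tool_rot: [[0.946, 0.325, -0.002], [0.325, -0.946, 0.0], [-0.002, -0.001, -1.0]]
force: [1.2, 0.4, -1.4]
opening: 0.53
grip_force: 40.9
```

Emit:
{"api": "play_rows", "payload": {"deltas": [[-1,0.0224,-0.0286,0,0],[-1,0.0224,-0.0286,0,0],[-1,0.0224,-0.0286,0,0],[-1,0.0224,-0.0286,0,0],[-1,0,0,0,0],[-1,0,0,0,0],[-1,0,0,0,0],[-1,0,0,0,0]]}}

```text
clock: 11.28
tcp_pos: [0.5907, 0.1189, 0.1453]
tool_rot: [[0.946, 0.323, -0.001], [0.323, -0.946, -0.001], [-0.002, 0.0, -1.0]]
force: [0.3, -0.9, -0.3]
opening: 0.529
grip_force: 40.9
```

```bash
cat > rim.py <<'E'
from h import *
s=bot.get_state();im=bot.grab_frame('wrist')[:,:,::-1];cv2.imwrite('pics/r%d.png'%(s['clock']*100),im)
R=np.array(s['tool_rot']);cm=cam('wrist',s);print(s['clock'],s['tcp_pos'],R[:,:2].ravel(),s['opening'],s['joints'][6])
hsv=cv2.cvtColor(im,cv2.COLOR_BGR2HSV);m=((hsv[...,2]>130)&(hsv[...,1]<60)).astype(np.uint8)*255
# plate's far edge and side edges: rows/cols along tool axes
ys,xs=np.nonzero(m[80:190,200:440]);pts=np.c_[xs+200,ys+80]
c=max(cv2.findContours(m[:200].copy(),cv2.RETR_EXTERNAL,cv2.CHAIN_APPROX_NONE)[0],key=cv2.contourArea)[:,0]
P=(np.c_[plane(c,.014,cm)-np.array(s['tcp_pos'][:2]),np.zeros(len(c))]@R)[:,:2]
k=(P[:,0]>.045)&(P[:,0]<.06)
print('far edge x',np.percentile(P[np.abs(P[:,1])<.05,0],[90,97]),'sides y',P[k,1].min(),P[k,1].max())
E
python3 rim.py
```

```text
11.2833 [0.5907 0.1189 0.1453] [ 0.9463  0.3232  0.3232 -0.9463 -0.0017  0.0005] 0.5291020477211968 -97.55922453152975
far edge x [0.07   0.0705] sides y -0.06568401668931005 0.06382322131915001
```

Emit:
{"api": "play_rows", "payload": {"deltas": [[-1,0.002,-0.001,0.02,0],[-1,0,0,0.01,0],[-1,0,0,0.006,0],[-1,0,0,0.005,0],[-1,0,0,0,0],[-1,0,0,0,0]]}}

```text
clock: 11.83
tcp_pos: [0.5937, 0.1188, 0.106]
tool_rot: [[0.947, 0.323, 0.002], [0.323, -0.947, -0.004], [0.0, 0.004, -1.0]]
force: [6.3, -25.2, 7.7]
opening: 0.347
grip_force: 14.0
```

```bash
python3 - <<'E'
from h import *
s=bot.get_state();im=bot.grab_frame('wrist')[:,:,::-1];sd=bot.grab_frame('side')[:,:,::-1]
print(s['clock'],s['tcp_pos'],s['force'],s['opening'])
cv2.imwrite('pics/w7.png',im)
cv2.imwrite('pics/v7.png',np.hstack([cv2.resize(im[150:430,180:460],(400,400),interpolation=cv2.INTER_CUBIC),cv2.resize(sd[310:430,240:360],(400,400),interpolation=cv2.INTER_CUBIC)]))
E
```

```text
11.8333 [0.5937 0.1188 0.106 ] [  6.3174 -25.1844   7.6619] 0.34746104498440744
```

View pics/v7.png

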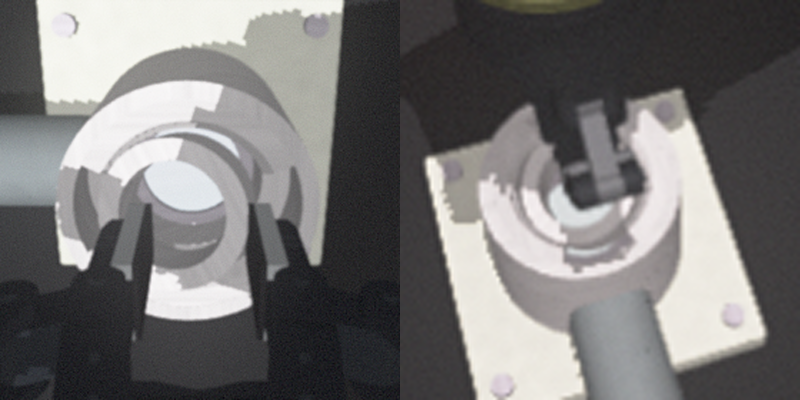

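Emit:
{"api": "play_rows", "payload": {"deltas": [[-0.2,0,0,0,0],[-0.2,0,0,-0.005,0],[-0.2,0,0,-0.02,0],[-0.2,0,0,-0.03,0],[-0.2,0,0,0,0],[-0.2,0,0,0,0],[-0.2,0,0,0,0]]}}

```text
clock: 12.52
tcp_pos: [0.5922, 0.122, 0.16]
tool_rot: [[0.946, 0.325, -0.0], [0.325, -0.946, -0.0], [-0.001, 0.0, -1.0]]
force: [-1.4, 0.3, 0.1]
opening: 0.396
grip_force: 0.0
```

```bash
python3 - <<'E'
from h import *
s=bot.get_state();im=bot.grab_frame('wrist')[:,:,::-1];sd=bot.grab_frame('side')[:,:,::-1];tp=bot.grab_frame('top')[:,:,::-1]
print(s['clock'],s['tcp_pos'],s['force'],s['opening'],s['tool_rot'])
cv2.imwrite('pics/w8.png',im);cv2.imwrite('pics/s8.png',sd);cv2.imwrite('pics/t8.png',tp);np.savez('w8.npz',tool_rot=s['tool_rot'],tcp_pos=s['tcp_pos'])
g=cv2.cvtColor(im,cv2.COLOR_BGR2GRAY)
q=cv2.resize(g[150:320,220:420],(100,57),interpolation=cv2.INTER_AREA)
ch=' .:-=+*#%@'
for r in q: print(''.join(ch[min(9,v*10//256)] for v in r.astype(int)))
E
```

```text
12.5167 [0.5922 0.122  0.16  ] [-1.3901  0.2934  0.1211] 0.39586664347052786 [[ 0.9458  0.3247 -0.0005]
 [ 0.3247 -0.9458 -0.0002]
 [-0.0005  0.     -1.    ]]
:-----+@@@@@@@@@@@@@@@@@@@@@@@@@@@@@@@@@@@@@@@@@@@@@@@@@@@@@@@@@@@@@@@@@@%###############%##*-::::::
------+@@@@@@@@@%%@@@@@@@@@@@@@@@@@@@@@@@@@@@@@@@@@@@@@@@@@@@@@@@@@@@@@@@#########******####*-::::.:
------=@@@@@@@@@@%@@@@@@@@@@@@@@@@@@@@@@@@@@@@@@@@@@@@@@@@@@@@@@@@@@@@@@%#########*******###*-::::::
------=@@@@@@@@@@%@@@@@@@@@@@@@@@@@@@@@@@@@@@@@@@@@@@@@@@@@@@@@@@@@@@@@%#########********###+:::::::
------=@@@@@@@@@@%@@@@@@@@@@@@@@@@@@@@@@@@@@@@@@@@@@@@@@@@@@@@@@@@@@@@@###########*******###+:::::::
-------%@@@@@@@@@@@@@@@@@@@@@@@@@@@@@@@@@@@@@@@@@@@@@@@@@@@@@@@@@@@@@@@%############***#####+:::::::
-------#@@@@@@@@@@@@@@@@@@@@@@@@@@@@@@@@@@@@@@@@@@@@@%@@%%%@%%%@@@@@@@@%####################=:::::::
-------#@@@@@@@@@@@@@@@@@@@@@@@@@@@@@@@@@@@@@%%###*****##########%%@@@@#####################=:::::::
-------#@@@@@@@@@@@@@@@@@@@@@@@@@@@@@@@%%#***++++++++++++***################################=:::::::
-------#@@@@@@@@@@@@@@@@@@@@@@@@
[... 4115 characters left out ...]
:-----=========+=====-::*@@@@@@@@@@@@@@@@@@@@@@@@@@@@@@@@@@@@@@=::-=====+===-----:............
:::::-:----------:--=======:::*@@@@@@@@@@@@@@@@@@@@@@@@@@@@@@@@@@@@@@=:::======-:::.:...............
:::::::------::::::-======-:::+@@@@@@@@@@@@@@@@@@@@@@@@@@@@@@@@@@@@@@=:::-======:...................
:::::-::::--:::::::-======::::-#@@@@@@@@@@@@@@@@@@@@@@@@@@@@@@@@@@@#+:::::======-...................
:::::::::::::::::::======-:::::--+#%@@@@@@@@@@@@@@@@@@@@@@@@@@@@#*=-::::.:======-:..................
::::::::::::::::::-======-:::::-----=+*%@@@@@@@@@@@@@@@@@@@%#*+--:--:::..:-======-..................
::::::::::::::::::=======::::::----------=++*###%%%####*+=----------::....:======-:.................
```

Emit:
{"api": "play_rows", "payload": {"deltas": [[0.4,0,0,0,-0.124],[0.4,0,0,0,-0.124],[0.4,0,0,0,-0.124],[0.4,0,0,0,-0.124],[0.4,0,0,0,-0.124],[0.4,0,0,0,-0.124],[0.4,0,0,0,-0.124],[0.4,0,0,0,-0.124]]}}

```text
clock: 13.33
tcp_pos: [0.5921, 0.122, 0.1595]
tool_rot: [[0.239, 0.971, -0.001], [0.971, -0.239, -0.0], [-0.0, -0.001, -1.0]]
force: [-0.3, -0.7, 0.0]
opening: 0.706
grip_force: 0.0
```

Emit:
{"api": "play_rows", "payload": {"deltas": [[0.4,0,0,0,-0.124],[0.4,0,0,0,-0.124],[0.4,-0.02,0.002,0,0],[0.4,-0.035,0.0046,0,0],[0.4,-0.035,0.0046,0,0],[0.4,-0.035,0.0046,0,0],[0.4,-0.035,0.0046,0,0],[0.4,-0.035,0.0046,0,0]]}}

```text
clock: 14.0
tcp_pos: [0.6171, -0.0747, 0.1596]
tool_rot: [[-0.0, 1.0, -0.001], [1.0, 0.0, 0.0], [0.0, -0.001, -1.0]]
force: [1.0, 0.0, 0.3]
opening: 0.701
grip_force: 0.0
```

Emit:
{"api": "play_rows", "payload": {"deltas": [[0.4,-0.035,0.0046,0,0],[0.4,-0.035,0.0046,0,0],[0.4,-0.035,0.0046,0,0],[0.4,-0.025,0.004,0,0],[0.4,0,0,0,0],[0.4,0,0,0,0],[0.4,0,0,0,0],[0.4,0,0,0,0]]}}

```text
clock: 14.67
tcp_pos: [0.6354, -0.2009, 0.1601]
tool_rot: [[-0.002, 1.0, -0.0], [1.0, 0.002, 0.001], [0.001, -0.0, -1.0]]
force: [-0.6, 0.0, 0.3]
opening: 0.7
grip_force: 0.0
```

```bash
python3 - <<'E'
from h import *
s=bot.get_state();im=bot.grab_frame('wrist')[:,:,::-1];s2=bot.get_state()
print(s['clock'],s['tcp_pos'],s2['tcp_pos'],s['force'],s['opening'],s['tool_rot'],s['joints'][6])
cv2.imwrite('pics/w9.png',im);np.savez('w9.npz',tool_rot=s['tool_rot'],tcp_pos=s['tcp_pos'])
t=cam('top');print('top ring centre',plane([(394.6,203)],.011,t))
K,d,Rc,C=cam('wrist',s)
p=cv2.projectPoints(np.array([[.635,-.203,.011]]),cv2.Rodrigues(Rc.T)[0],-Rc.T@C,K,d)[0].ravel().astype(int);print(p)
g=cv2.cvtColor(im,cv2.COLOR_BGR2GRAY)
u0,v0=max(p[0]-100,0),max(p[1]-100,0);print(u0,v0)
q=cv2.resize(g[v0:v0+200,u0:u0+200],(100,50),interpolation=cv2.INTER_AREA)
ch=' .:-=+*#%@'
for r in q: print(''.join(ch[min(9,v*10//256)] for v in r.astype(int)))
E
```

```text
14.6667 [ 0.6354 -0.2009  0.1601] [ 0.6354 -0.2011  0.1602] [-0.6163  0.0055  0.2831] 0.7001773230140012 [[-0.0023  1.     -0.0004]
 [ 1.      0.0023  0.0009]
 [ 0.0009 -0.0004 -1.    ]] -0.316323399671518
top ring centre [[ 0.6373 -0.2066]]
[318 229]
218 129
====================================================================================================
====================================================================================================
====================================================================================================
====================================================================================================
====================================================================================================
====================================================================================================
====================================================================================================
====================================================================================================
================================
[... 3509 characters left out ...]
%%%%%#=:::---------------------------------------------------------------------::::=#%%%%%+---
----+%%%%%#=:::::--------------------------------------------------------------------:::::+#%%%%%+--
-:-+%%%%%%+::::::--------------------------------------------------------------------::::::+#%%%%%=:
::+%%%%%%+::::::-=-------------------------------------------------------------------:::::::*#%%%%%=
-+%%%%%%*::::::::==-----------------------------------------------------------------::::::::-*%%%%%#
*%%%%%%*-::::::::-------------------------------------------------------------------:::.:::::-*%%%%%
%%%%%%*-:::::::::-------------------------------------------------------------------:::.::.:::-#%%%%
```

Emit:
{"api": "play_rows", "payload": {"deltas": [[0.4,-0.004,0.003,0.03,0],[0.4,0,0,0.034,0],[0.4,0,0,0.03,0],[0.4,0,0,0.015,0],[0.4,0,0,0.007,0],[0.4,0,0,0,0],[0.4,0,0,0,0],[0.4,0,0,0,0]]}}

```text
clock: 15.38
tcp_pos: [0.6397, -0.2069, 0.0465]
tool_rot: [[-0.0, 1.0, 0.003], [1.0, 0.0, -0.001], [-0.001, 0.003, -1.0]]
force: [0.8, -0.1, 1.5]
opening: 0.702
grip_force: 0.0
```

Emit:
{"api": "play_rows", "payload": {"deltas": [[-1,0,0,0,0],[-1,0,0,0,0],[-1,0,0,0,0],[-1,0,0,0,0],[-1,0,0,0,0],[-1,0,0,0,0]], "grip_force": 80}}

```text
clock: 15.88
tcp_pos: [0.6396, -0.2072, 0.0466]
tool_rot: [[0.0, 1.0, 0.003], [1.0, -0.0, -0.001], [-0.001, 0.003, -1.0]]
force: [-0.6, -0.3, 8.0]
opening: 0.489
grip_force: 81.9
```

Emit:
{"api": "play_rows", "payload": {"deltas": [[-1,0,0,-0.015,0],[-1,0,0,-0.03,0],[-1,0,0,-0.035,0],[-1,0,0,-0.035,-0.119],[-1,0,0,-0.015,-0.119],[-1,0,0,0,-0.119],[-1,0,0,0,-0.119],[-1,0,0,0,-0.119]]}}

```text
clock: 16.55
tcp_pos: [0.6385, -0.207, 0.1764]
tool_rot: [[-0.565, 0.825, 0.002], [0.825, 0.565, -0.001], [-0.002, 0.001, -1.0]]
force: [0.1, -0.2, -1.1]
opening: 0.49
grip_force: 81.2
```

Emit:
{"api": "play_rows", "payload": {"deltas": [[-1,0,0,0,-0.119],[-1,0,0,0,-0.119],[-1,0,0,0,-0.119],[-1,0,0,0,-0.119],[-1,0,0,0,-0.119],[-1,0,0,0,-0.119],[-1,0,0,0,-0.119],[-1,0,0,0,-0.119]]}}

```text
clock: 17.22
tcp_pos: [0.6384, -0.2071, 0.1758]
tool_rot: [[-1.0, 0.018, 0.001], [0.018, 1.0, -0.001], [-0.001, -0.001, -1.0]]
force: [-0.2, -0.6, -1.9]
opening: 0.488
grip_force: 81.3
```

Emit:
{"api": "play_rows", "payload": {"deltas": [[-1,0,0,0,-0.119],[-1,0,0,0,-0.119],[-1,0,0,0,-0.119],[-1,0,0,0,0],[-1,0,0,0,0],[-1,0,0,0,0]]}}

```text
clock: 17.72
tcp_pos: [0.6384, -0.207, 0.175]
tool_rot: [[-0.946, -0.323, 0.0], [-0.323, 0.946, -0.0], [-0.0, -0.001, -1.0]]
force: [0.5, 0.4, -0.9]
opening: 0.487
grip_force: 81.2
```

```bash
python3 - <<'E'
from h import *
q=np.load('w8.npz');cm=cam('wrist',q);R=q['tool_rot']
P=plane([(220+2*14.3,150+31*2.98),(220+2*89.5,150+31*2.98),(323.5,186),(323.5,317)],.081,cm)
c=np.r_[P[:2].mean(0)];print(P,'lr',c,'tb',P[2:].mean(0))
for w in(c,P[2:].mean(0)):print('tool',R.T@np.r_[w-q['tcp_pos'][:2],0])
s=bot.get_state();im=bot.grab_frame('wrist')[:,:,::-1];cv2.imwrite('pics/w10.png',im)
print(s['clock'],s['tcp_pos'],s['opening'],s['joints'],s['tool_rot'])
g=cv2.cvtColor(im,cv2.COLOR_BGR2GRAY)[200:400,220:420];g=cv2.resize(g,(100,50),interpolation=cv2.INTER_AREA)
for r in g: print(''.join(' .:-=+*#%@'[min(9,v*10//256)] for v in r.astype(int)))
E
```

```text
[[0.5888 0.1682]
 [0.6185 0.0818]
 [0.6359 0.1364]
 [0.5552 0.1084]] lr [0.6036 0.125 ] tb [0.5956 0.1224]
tool [ 0.0118  0.0009 -0.    ]
tool [ 0.0033  0.0007 -0.    ]
17.7167 [ 0.6384 -0.207   0.175 ] 0.4874257418814793 [ 53.2332  41.0503 -61.0515  78.9272  35.6797  80.3591 101.5063] [[-0.9463 -0.3232  0.0004]
 [-0.3232  0.9463 -0.0004]
 [-0.0003 -0.0005 -1.    ]]
::::::::::::::::::::::::::::::::::::::::::----------------------------------------------------------
:::::::::::::::::::::::::::::::::::::::::::::-------------------------------------------------------
:::::::::::::::::::::::::::::::::::------::--:-----------------=------------------------------------
::::::::::::::::::::::::::::::::::::--------------------=--==-===--=---==---------------------------
:::::::::::::::::::::::::::::::::::::-----------------------============---=------------------------
::::::::::::::::::::::::::::::::::::-------------------------===========-=-=------------------------
:::::::::::::::::::::::::::::::::----------------------------================-----------------------
::::::::::::::::::::::::
[... 3618 characters left out ...]
:::::::.:::::::.:-----------------=====------------------=====---------:.:::...........:......
:.:.:...::::::::::::::-------------------===-------------------====-----------..::.:................
::.:::::::::::::::::::----------------------------------------====------------:::::.:..::::::.......
:::.:::::::::::::--::-----------------------------------------====------------:::-::..:..:.::....:..
::::::::::::::::::-::----------------------------------------------------------:::.........:.:..:...
:::::::::::::::::::--------------------------------------------------------------:..........::.:....
:::::::::::::::::::--------------------------------------------------------------:..........:::.....
```

Emit:
{"api": "play_rows", "payload": {"deltas": [[-1,-0.004,0.02,0,0],[-1,-0.007,0.036,0,0],[-1,-0.007,0.036,0,0],[-1,-0.007,0.036,0,0],[-1,-0.007,0.036,0,0],[-1,-0.007,0.036,0,0],[-1,-0.007,0.036,0,0],[-1,-0.007,0.036,0,0]]}}

```text
clock: 18.43
tcp_pos: [0.599, 0.069, 0.1747]
tool_rot: [[-0.946, -0.324, 0.001], [-0.324, 0.946, -0.001], [-0.0, -0.001, -1.0]]
force: [1.0, 0.8, -1.4]
opening: 0.489
grip_force: 81.2
```

Emit:
{"api": "play_rows", "payload": {"deltas": [[-1,-0.007,0.036,0,0],[-1,-0.0037,0.0176,0,0],[-1,0,0,0,0],[-1,0,0,0,0],[-1,0,0,0,0],[-1,0,0,0,0],[-1,0,0,0,0]]}}

```text
clock: 19.02
tcp_pos: [0.5925, 0.1201, 0.1742]
tool_rot: [[-0.946, -0.324, -0.0], [-0.324, 0.946, -0.001], [0.0, -0.0, -1.0]]
force: [-0.0, -0.3, -0.6]
opening: 0.49
grip_force: 81.3
```

```bash
python3 - <<'E'
from h import *
s=bot.get_state();im=bot.grab_frame('wrist')[:,:,::-1];cv2.imwrite('pics/w11.png',im);sd=bot.grab_frame('side');cv2.imwrite('pics/s11.png',sd[:,:,::-1])
np.savez('w11.npz',tool_rot=s['tool_rot'],tcp_pos=s['tcp_pos'])
print(s['clock'],s['tcp_pos'],s['opening'],s['joints'],s['tool_rot'])
K,d,Rc,C=cam('wrist',s)
for X in([.5925,.1215,.081],):print(cv2.projectPoints(np.array([X]),cv2.Rodrigues(Rc.T)[0],-Rc.T@C,K,d)[0].ravel())
g=cv2.cvtColor(im,cv2.COLOR_BGR2GRAY)[130:370,210:430];g=cv2.resize(g,(110,60),interpolation=cv2.INTER_AREA)
for i,r in enumerate(g): print('%3d'%(130+4*i),''.join(' .:-=+*#%@'[min(9,v*10//256)] for v in r.astype(int)))
E
```

```text
19.0167 [0.5925 0.1201 0.1742] 0.4898160412517186 [ 31.8224  34.6802 -65.596   89.9175  32.2274  76.4916  71.2501] [[-0.9459 -0.3244 -0.    ]
 [-0.3244  0.9459 -0.0005]
 [ 0.0002 -0.0005 -1.    ]]
[324.3096 253.5255]
130 :::::::::-----------------------------------------------------------------------------------------------------
134 :::::::::::------------------------------=-=-=-================-=====-=---=-----------------------------------
138 ::::::::::::-----------------------====-=======================================-=-----------------------------
142 ::::::::::::-------------------====================================================-==------------------------
146 :::::::::::::---+++++++++*********************************+***++++++++++++++++++++++++++=========-------------
150 ::::::::::::::-#@@@@@@@@@@@@@@@@@@@@@@@@@@@@@@@@@@@@@@@@@@@@@@@@@@@@@@@@@@@@@@@@@@@@@@@@@@@@@@@@@*------------
154 ::::::::::::::-#@@@@@@@@@@@@@@@@@@@@@@@@@@@@@@@@@@@@@@@@@@@@@@@@@@@@@@@@@@@@@@@@@@@@@@@@@@@@@@@@@#------------
158 ::::::::::::::-+@@@@@@@@@@@@@@@@@@@@@@@@@@@@@@@@@@@@@@@@@@@@@@@@@@@@@@@@@@
[... 5316 characters left out ...]
.......:::
346 :.................:-==:.....-#####+-:-:----:-:-------------:------::-:::--+*####*:.....:==-............:.....:
350 .......................:....-#####+-::::::::-:---:-:::--:::-::-:-:::::::::+#####*:..................:::.......
354 .............................-===--::::::::-::::-::-::::::-::::::::-::::::-+++++=.............................
358 .............................::::::::::::::::::::::::::::::::::::::::::::::::::::.............................
362 ............................:::::::::::::::::::::::::::::::::::::::::::::::::::::.............................
366 ............................::::::::::::::::::::::::::::::::::::::::::::::::::::::............................
```

```bash
python3 - <<'E'
from h import *
for f,top,u,lr in(('w8',186,323.8,()),('w11',191,322.5,())):
    q=np.load(f+'.npz');cm=cam('wrist',q);R=q['tool_rot']
    b=plane([(u,top)],.081,cm)[0]-.0435*R[:2,0];print(f,'barrel est',b,'tool',R.T@np.r_[b-q['tcp_pos'][:2],0])
q=np.load('w11.npz');cm=cam('wrist',q);R=q['tool_rot']
# in hand: lug top face centre from w10 (z=TCP-.0466+.007)
z=q['tcp_pos'][2]-.0396
for p in((251,279),(388,279)):
    w=plane([p],z,cm)[0];print('lug',R.T@np.r_[w-q['tcp_pos'][:2],0])
E
```

```text
w8 barrel est [0.5949 0.1221] tool [ 0.0026  0.0007 -0.    ]
w11 barrel est [0.5951 0.121 ] tool [-0.0028  0.0001 -0.    ]
lug [ 0.0052 -0.0365  0.    ]
lug [ 0.0053  0.033  -0.    ]
```

Emit:
{"api": "play_rows", "payload": {"deltas": [[-1,-0.0073,0.0005,0.01,0],[-1,0,0,0.02,0],[-1,0,0,0.01,0],[-1,0,0,0,0],[-1,0,0,0,0],[-1,0,0,0.004,0],[-1,0,0,0.003,0],[-1,0,0,0,0]]}}

```text
clock: 19.78
tcp_pos: [0.5988, 0.1244, 0.1271]
tool_rot: [[-0.945, -0.327, 0.0], [-0.327, 0.945, -0.0], [0.0, -0.0, -1.0]]
force: [0.8, -1.0, -0.7]
opening: 0.493
grip_force: 81.2
```

Emit:
{"api": "play_rows", "payload": {"deltas": [[-1,0,-0.001,0.003,0],[-1,0,0,0.003,0],[-1,0,0,0,0],[-1,0,0,0,0]]}}

```text
clock: 20.12
tcp_pos: [0.5991, 0.1235, 0.1211]
tool_rot: [[-0.945, -0.327, -0.0], [-0.327, 0.945, -0.0], [0.0, -0.0, -1.0]]
force: [-0.1, -0.2, -1.0]
opening: 0.489
grip_force: 81.1
```

Emit:
{"api": "play_rows", "payload": {"deltas": [[-1,0,0,0.003,0],[-1,0,0,0.003,0],[-1,0,0,0,0],[-1,0,0,0,0]]}}

```text
clock: 20.45
tcp_pos: [0.5991, 0.1235, 0.1151]
tool_rot: [[-0.945, -0.327, -0.0], [-0.327, 0.945, -0.0], [0.0, -0.0, -1.0]]
force: [-0.9, -0.1, -1.2]
opening: 0.491
grip_force: 81.1
```

Emit:
{"api": "play_rows", "payload": {"deltas": [[-1,0,0,0.002,0],[-1,0,0,0.002,0],[-1,0,0,0,0],[-1,0,0,0,0]]}}

```text
clock: 20.78
tcp_pos: [0.5992, 0.1236, 0.1113]
tool_rot: [[-0.945, -0.327, 0.0], [-0.327, 0.945, -0.0], [-0.0, -0.0, -1.0]]
force: [-0.3, 0.7, -1.3]
opening: 0.492
grip_force: 81.2
```

Emit:
{"api": "play_rows", "payload": {"deltas": [[-1,0,0,0.002,0],[-1,0,0,0.002,0],[-1,0,0,0,0],[-1,0,0,0,0]]}}

```text
clock: 21.12
tcp_pos: [0.5994, 0.1238, 0.1078]
tool_rot: [[-0.945, -0.327, 0.001], [-0.327, 0.945, 0.0], [-0.001, -0.0, -1.0]]
force: [-1.4, -1.0, 6.9]
opening: 0.493
grip_force: 82.0
```

Emit:
{"api": "play_rows", "payload": {"deltas": [[-1,0,0,0.002,0],[-1,0,0,0,0],[-1,0,0,0,0]]}}

```text
clock: 21.37
tcp_pos: [0.5995, 0.1238, 0.1061]
tool_rot: [[-0.945, -0.327, 0.001], [-0.327, 0.945, -0.0], [-0.001, -0.0, -1.0]]
force: [-1.5, -2.5, 9.1]
opening: 0.487
grip_force: 82.2
```

Emit:
{"api": "play_rows", "payload": {"deltas": [[-1,0,-0.0004,0,0.08],[-1,0,-0.0004,0,0.08],[-1,0,-0.0004,0,0.08],[-1,0,0,0,0],[-1,0,0,0,0]]}}

```text
clock: 21.78
tcp_pos: [0.6001, 0.1228, 0.1064]
tool_rot: [[-0.996, -0.092, 0.002], [-0.092, 0.996, 0.0], [-0.002, 0.0, -1.0]]
force: [-0.7, -0.3, 7.6]
opening: 0.492
grip_force: 82.1
```

Emit:
{"api": "play_rows", "payload": {"deltas": [[-1,0,-0.0004,0,0.08],[-1,0,-0.0004,0,0.08],[-1,0,-0.0004,0,0.08],[-1,0,-0.0004,0,0.08],[-1,0,-0.0004,0,0.08],[-1,0,-0.0004,0,0.08],[-1,0,0,0,0],[-1,0,0,0,0]]}}

```text
clock: 22.45
tcp_pos: [0.5999, 0.1209, 0.1065]
tool_rot: [[-0.926, 0.377, 0.002], [0.377, 0.926, 0.001], [-0.002, 0.002, -1.0]]
force: [-0.2, 1.2, 8.0]
opening: 0.489
grip_force: 82.1
```

```bash
python3 - <<'E'
from station import bot
s=bot.get_state();print(s['tcp_pos'],s['force'],s['wrist_torque'],s['joints'])
E
```

```text
[0.59988918 0.1209237  0.10652014] [-0.16870146  1.19486977  7.98843077] [ 0.34122851  0.17541109 -0.0974626 ] [ 25.10500192  34.95543226 -54.61805228  92.84008025  30.25322731
  68.03018108  31.60098337]
```

Emit:
{"api": "play_rows", "payload": {"deltas": [[-1,0,-0.0004,0,0.08],[-1,0,-0.0004,0,0.08],[-1,0,-0.0004,0,0.08],[-1,0,-0.0004,0,0.08],[-1,0,-0.0004,0,0.08],[-1,0,-0.0004,0,0.08],[-1,0,0,0,0],[-1,0,0,0,0]]}}

```text
clock: 23.12
tcp_pos: [0.5987, 0.119, 0.1066]
tool_rot: [[-0.647, 0.762, 0.003], [0.762, 0.647, 0.001], [-0.001, 0.003, -1.0]]
force: [0.0, 0.8, 7.8]
opening: 0.489
grip_force: 82.1
```

Emit:
{"api": "play_rows", "payload": {"deltas": [[-1,0,-0.0004,0,0.06],[-1,0,-0.0004,0,0.06],[-1,0,-0.0004,0,0.06],[-1,0,0,0,0.05],[-1,0,0,0,0],[-1,0,0,0,0]]}}

```text
clock: 23.62
tcp_pos: [0.5974, 0.1212, 0.1066]
tool_rot: [[-0.46, 0.888, 0.003], [0.888, 0.46, 0.004], [0.002, 0.005, -1.0]]
force: [2.0, 8.5, 4.9]
opening: 0.483
grip_force: 81.5
```

```bash
python3 - <<'E'
from station import bot
s=bot.get_state();print(s['tcp_pos'],s['force'],s['wrist_torque'],s['joints'])
E
```

```text
[0.59735029 0.12115519 0.10657692] [1.9592268  8.53700506 4.93077755] [ 1.92627797 -0.1203831   1.05436239] [ 20.45132897  31.43989192 -47.16000837  93.53832929  24.63352523
  65.73247311  -5.33202278]
```

Emit:
{"api": "play_rows", "payload": {"deltas": [[-1,0,0,0,0.03],[-1,0,0,0,0],[-0.02,0,0,0,0],[0.2,0,0,0,0],[0.3,0,0,0,0],[0.3,0,0,0,0],[0.3,0,0,-0.01,0],[0.3,0,0,-0.02,0]]}}

```text
clock: 24.28
tcp_pos: [0.5956, 0.1163, 0.1337]
tool_rot: [[-0.429, 0.903, -0.004], [0.903, 0.429, -0.001], [0.001, -0.004, -1.0]]
force: [1.9, 0.0, 0.2]
opening: 0.649
grip_force: 0.0
```

Emit:
{"api": "play_rows", "payload": {"deltas": [[0.4,0,0,-0.03,0],[0.4,0,0,-0.03,0],[0.4,0,0,0,0],[0.4,0,0,0,0],[0.4,0,0,0,0],[0.4,0,0,0,0]]}}

```text
clock: 24.78
tcp_pos: [0.5964, 0.1168, 0.1943]
tool_rot: [[-0.429, 0.903, -0.002], [0.903, 0.429, -0.001], [0.0, -0.002, -1.0]]
force: [-1.4, -0.2, -1.0]
opening: 0.7
grip_force: 0.0
```

```bash
python3 - <<'E'
from h import *
s=bot.get_state();im=bot.grab_frame('wrist')[:,:,::-1];cv2.imwrite('pics/w12.png',im);cv2.imwrite('pics/s12.png',bot.grab_frame('side')[:,:,::-1]);cv2.imwrite('pics/t12.png',bot.grab_frame('top')[:,:,::-1])
np.savez('w12.npz',tool_rot=s['tool_rot'],tcp_pos=s['tcp_pos'])
print(s['clock'],s['tcp_pos'],s['force'],s['tool_rot'])
g=cv2.cvtColor(im,cv2.COLOR_BGR2GRAY)[140:360,210:430];g=cv2.resize(g,(110,55),interpolation=cv2.INTER_AREA)
for i,r in enumerate(g): print('%3d'%(140+4*i),''.join(' .:-=+*#%@'[min(9,v*10//256)] for v in r.astype(int)))
E
```

```text
24.7833 [0.5964 0.1168 0.1943] [-1.3992 -0.2116 -0.9898] [[-0.4293  0.9032 -0.0016]
 [ 0.9032  0.4293 -0.0006]
 [ 0.0001 -0.0017 -1.    ]]
140 ::::::::::::::::::::-%@@@@@@%%%@@@@@@@@@@@@@@@@@*=++++**************+++=*%%%%###**++===----:::::::::::::::::::
144 ::::::::::::::::::::=%@@@@@@%%%@@@@@@@@@@@@@@@@@*+++***************++++=#@@@@@@@@@@@@@@@%%%%###**+-:::::::::::
148 ::::::::::::::::::::=%@@@@@%%%%@@@@@@@@@@@@@@@@@++++***************+++++%@@@@@@@@@@@@@@@@@@@@@@@@@=:::::::::::
152 ::::::::::::::::::::+@@@@@@@@@@@@@@@@@@@@@@@@@@%++++***************+++=*@@@@@@@@@@@@@@@@@%%@@@@@@%-:::::::::::
156 ::::::::::::::::::::*@@@@@@@@@@@@@@@@@@@@@@@@@@#+++****************+++=#@@@@@@@@@@@@@@@%%%@%%@@@@*::::::::::::
160 :::::::::::::::::::-#@@@@@@@@@@@@@@@@@@@@@@@@@@#++****************+++++%@@@@@@@@@@@@@@@%%%%%%@@@%+::::::::::::
164 ::::::::::::::::-::-#@@@@@@@@@@@@@@@@@@@@@@@@%%*++****************+++++@@@@@@@@@@@@@@@@@%%%@@@@@#-::::::::::::
168 ::::::::::::::::----#@@@@@@@@@@@@@@@@@@@@@%#*++++++++++++++*+++***+++=*@@@@@@@@@@@@@@@@@@@@@@@@@*-::::::::::::
172 :::::::::::::::::---%@@@@@@@@@@@@@@@@
[... 4663 characters left out ...]
-======-. 
336 :=====--:.. ..... . .................................................................:::.          ..:======-.
340 -=+====:.. .   . . ...................................................................::..          ..-===++=-
344 ::=++++-... .   .. ...................................................................:::.          ..-++++=:.
348 ...:+++-.... .   . ..................................................................:::::.         ..=+++:...
352 ....:--:...    .  ................................................................::::::::..        ..---:....
356 ...........  .   .......................................................:::::::::::::::::::.       .... ......
```

```bash
python3 - <<'E'
from h import *
a=cv2.imread('pics/top0.png').astype(int);b=cv2.imread('pics/t12.png').astype(int)
for n,(u,v) in dict(va=(317,241),vb=(444,242)).items(): print(n,np.abs(a-b)[v-12:v+13,u-14:u+15].mean())
print(bot.get_state()['force'])
print(bot.finish_job())
E
```

```text
va 17.40137931034483
vb 0.495632183908046
[ 0.2893 -0.0802  0.6141]
the job is handed in; nothing more can be done
None
```

The job is handed in, and no verdict came back. The filter and spacer are in the barrel, the retaining ring was turned about 84° clockwise and released, and the last wrist view shows it level. Vial B is unchanged from the start; vial A was not confirmed standing, because the end check showed an image change there that I did not look into, though I know of no contact with it.

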